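# Gauge the red-lidded jar on the turntable

## Task

I need the red-lidded jar's height for the new cabinet shelf. Turn the tray by its handle until that jar stands centrally under the height gauge's stop, lower the stop gently until it touches the lid, and only then swing the red clamp lever fully home to lock it. Leave the stop resting on the lid, keep all the jars standing upright in their ring on the tray without lifting any, and leave the other things on the worktop alone.

Things in the scene. Friction and masses are not known exactly. Their poses are not given: they have to be found in the camera images.
- stop (a joint): how far the height gauge's stop rod is slid down from its top position, m: 0 = highest, 0.06 = lowest. Starts at 0 to 0.03. The rod slides in the gauge head with about 2.5 N of friction and stays at whatever height it is left
- stop_foot (a point): centre of the underside of the stop's foot, a black disc 24 mm across and 8 mm thick at the lower end of the vertical stop rod. The foot hangs over the ring on which the jars stand, 120 mm from the tray's axis, and even the tallest jar passes below it while the stop joint is 0.03 or less
- stop_knob (a point): centre of the yellow cylindrical knob (26 mm across, 28 mm tall, axis vertical) on the upper end of the stop rod, 119 mm straight above stop_foot. Pushing it down lowers the rod. The top of the blue gauge head (40 mm wide, which holds the rod and runs out from it to the column) is at height 200 mm; the knob's underside stays at least 10 mm above it
- clamp (a joint): angle of the red clamp lever, rad: 0 = fully open, 1.4 = fully locked (end stop). Starts at 0 to 0.3. It turns counter-clockwise seen from above towards locked, needs about 2 N at the peg and stays where it is left
- clamp_peg (a point): point on the axis of the clamp lever's upright round red peg (15 mm across), 14 mm below its top, at height 236 mm; the peg stands free of the flat lever (top at height 210 mm) from there up to 250 mm. It moves on a horizontal circle of 50 mm radius about clamp_pivot. When locked, the peg is about 38 mm from the axis of the stop knob
- clamp_pivot (a point): point on the clamp lever's vertical pivot axis at the height of clamp_peg (the real pivot is the low disc below, at height 204 to 211 mm). Its x axis points level from the tray's axis outwards through the stop rod to the column; the pivot is 150 mm from the tray's axis and 30 mm further out than the stop rod. The column (24 mm across, top at 206 mm) stands 43 mm beyond the pivot
- tray (a joint): turn of the round wooden turntable tray, rad, 0 as it starts, growing counter-clockwise seen from above; it turns freely far more than a full turn from where it starts and stays where it is left (friction about 0.05 N m, so a pinched handle can lag the fingers by several degrees)
- tray_handle (a point): centre of the black bar handle on the tray's central post: 54 mm long along its own x axis, 14 mm thick along its own y axis, 34 mm tall, centre at height 215 mm, on the tray's vertical axis; it turns with the tray. The tray is 324 mm across, its top at height 25 mm; five jars stand loose on it on a ring of about 120 mm radius, 72 degrees apart, in any order
- red_jar_lid (a point): centre of the top of the red lid (52 mm across, 16 mm tall) of the glass jar to be gauged: jar 56 mm across, 92 mm tall, about 0.24 kg. With the jar on the tray this point is at height 117 mm
- red_jar_mid (a point): centre, half-way up, of the clear glass jar with the red lid: 56 mm across, 92 mm tall, z axis upwards
- white_jar_mid (a point): centre, half-way up, of the clear glass jar with the white lid: 56 mm across, 98 mm tall, z axis upwards
- black_jar_mid (a point): centre, half-way up, of the clear glass jar with the black lid: 56 mm across, 80 mm tall, z axis upwards
- green_jar_mid (a point): centre, half-way up, of the clear glass jar with the green lid: 56 mm across, 86 mm tall, z axis upwards
- brass_jar_mid (a point): centre, half-way up, of the clear glass jar with the brass (gold metal) lid: 56 mm across, 74 mm tall, z axis upwards
- red_jar: the same red-lidded jar; origin at the centre of its underside
- gauge: the fixed height gauge; origin on the table top on the tray's vertical axis, x axis towards its column
- green_box_mid (a point): bystander: green plastic stacking box, open, 190 x 120 x 85 mm, beside the turntable; point half-way up
- oil_bottle_mid (a point): bystander: tall green glass oil bottle, 68 mm across, 250 mm tall, beside the turntable; point half-way up
- mug_mid (a point): bystander: blue mug, 82 mm across, 95 mm tall; point half-way up
- scoop_mid (a point): bystander: small aluminium scoop, about 150 mm long, 30 mm tall, lying on the worktop; point half-way up
Things that resemble listed ones, but are neither listed nor needed, are in the scene too. Leave any blue look-alike of the part that bears white_jar_mid alone. Leave any purple look-alike of the part that bears green_jar_mid alone.

How it is judged:
On the way, in this order (a step that is already met when the one before it is completed fails the run):
1. the red-lidded jar stands under the stop (lid centre within 10 mm of the foot's centre, seen from above), clamp still open (horizontal distance between stop_foot and red_jar_lid below 0.01 m and value of joint clamp below 0.6 rad), for 0.2 s.
2. the stop touches the red lid while the clamp is still open (all of step 1 and contact force between gauge and red_jar above 0.3 N).
3. the clamp lever is swung home, past 1.2 of its 1.4 rad (value of joint clamp above 1.2 rad), for 0.2 s.
At the end, for the whole second after the job is handed in: The red-lidded jar stands still and upright under the stop (lid centre within 10 mm of the foot's centre), the foot rests on the lid (gap under 2 mm), the clamp lever is past 1.2 of its 1.4 rad, and all five jars stand upright (horizontal distance between stop_foot and red_jar_lid below 0.01 m and z of stop_foot in the frame of red_jar_lid between -0.003 and 0.002 m and value of joint clamp above 1.2 rad and linear speed of red_jar below 0.01 m/s and angle between each of red_jar_mid, white_jar_mid, black_jar_mid, green_jar_mid, brass_jar_mid's own z axis and vertical below 0.1 rad); the robot touches nothing.
It fails at once if a jar is tipped (angle between any of red_jar_mid, white_jar_mid, black_jar_mid, green_jar_mid, brass_jar_mid's own z axis and vertical above 0.3 rad).
It fails at once if a jar is lifted off the tray or shifted more than about 2 cm in or out of its ring (height (world z) of red_jar_mid above 0.083 m or height (world z) of white_jar_mid above 0.086 m or height (world z) of black_jar_mid above 0.077 m or height (world z) of green_jar_mid above 0.08 m or height (world z) of brass_jar_mid above 0.074 m or horizontal distance between any of red_jar_mid, white_jar_mid, black_jar_mid, green_jar_mid, brass_jar_mid and tray_handle above 0.142 m or horizontal distance between any of red_jar_mid, white_jar_mid, black_jar_mid, green_jar_mid, brass_jar_mid and tray_handle below 0.098 m).
It fails at once if the stop is pressed on the glass jar with more than 40 N (contact force between gauge and red_jar above 40 N).
It fails at once if the box, bottle, mug or scoop is moved more than 2 cm (distance of any of green_box_mid, oil_bottle_mid, mug_mid, scoop_mid from where it was at the start of the episode above 0.02 m).
It also fails if it takes over 72 s, if anything falls off the work surface, if the arm or the gripper's body presses on something with over 40 N, if the wrist force passes 120 N, or if a joint passes its speed limit or range.

## Robot

A 6-joint arm with a two-finger parallel gripper is mounted at the origin on the work surface. World frame = base frame: x ahead of the robot, y to its left, z up, the work surface at z = 0. Lengths are in m, angles in rad, forces in N, time in s.
With the tool pointing down it reaches from about 0.35 to 0.975 m from the base axis. Payload 17.4 kg.
Tool frame: the origin (TCP) lies on the centre line of the jaws, within the pads' length; the fingertips stand 14 mm ahead of it and the grasp point (between the pads) lies 5 mm behind it; z points along the fingers, y is the line along which they close (so a half turn about z gives the same grasp; the last joint's range is limited). The gripper opens to 85 mm and grips with 20 to 120 N. Pads are 22 mm wide; open, the fingers measure 114 mm over their backs; the gripper's body (76 mm by 85 mm) begins 54 mm behind the grasp point. The pads swing forward as they close: fully open they stand 13 mm farther back than shut.
Start: joints at [-1.345, 0.116, 1.442, -0, 1.584, -0.038], TCP at [0.176, -0.652, 0.245] pointing down, gripper open.
Joint ranges: [-2.83, 2.83], [-0.83, 2.19], [0.07, 2.5], [-1.14, 4.28], [0.01, 3], [-2.97, 2.97]. Speed limits (rad/s): [1.89, 1.89, 2.22, 3.14, 3.14, 3.14].

## Interface

Orientations are given as a 3x3 rotation matrix whose columns are the frame's x, y, z axes.
In Python, from workcell import bot, imaging gives the robot as it stands.
- The arm moves only by the shell command python3 -m jog 'ROWS' [FORCE]. ROWS is JSON, a list of rows, each a list of 3 entries, a list of its own where there are three numbers: the shift along the tool's x, y, z in m, then the turn, a rotation vector about the tool's x, y, z in degrees, then the opening, from 0 (shut) to 1 (fully open). In form: [[[tx, ty, tz], [rx, ry, rz], claw], ...]. A call has 1 to 12 rows; each row shifts and turns the commanded pose from where the row before left it, along the tool's axes as they then stand; what a row does not reach is not made up. A row lasts 1/8 s, in which the tool goes at most 62.5 mm and 10.7 degrees, less where a joint would pass 70% of its speed; a pose out of reach is approached as far as the arm can. A call is refused whole if a number of a shift passes 0.0625 or a number of a turn 10.7, either way. A call with a gripper value outside its range is refused whole. The fingers move at their own pace and stop on an object; FORCE is the grip in N (left out, the last holds). Time passes only in rows, so rows that do not move let the fingers close. It gives the time, the measured TCP pose, the force, the opening and the grip force at its end, in the units of the state.
- bot.read_state(): the state, without advancing time (a new reading comes with each control period).
- imaging.snapshot(name): name is "side" or "top"; returns (picture, depth): 420x560x3 uint8, red, green, blue; 420x560 float32, m along the optical axis (not along the pixel's ray), 0 where there is no reading.
- imaging.camera_params(name): a dict with "fovy" (degrees; the focal length in pixels is half the picture's height over the tangent of half this angle, whatever the lens; pixels are square), "cx", "cy" (the principal point, pixels), "position" and "rotation" of the camera in the world. Camera axes: x right, y up, looking along -z (the intrinsics and any distortion apply to the point x, -y, -z); pixel columns grow to the right and rows downward; lengths in m; the calibration is good to about 2 mm. A picture is of the moment at which its call begins. camera_params takes no time and is no camera call.
- bot.hand_in(): hands the job in; it is judged then, once.
Trained networks look in the newest picture that a camera, given by its name, has taken for a name from the list of things; names that differ only in an ending like _2 or _b are one class to them, and where a whole thing is asked for, a point or a joint stands for the part that bears it (a point fixed in the world has none). Each returns a list of dicts, best first, with "score" (0 to 1); they miss things now and then, are a little off and sometimes report something else, mostly with a low value. They report only what shows in the picture. A call takes as long as a camera call. They do not tell look-alikes from the thing itself.
- imaging.search_frame(camera, query): "xyz" ([x, y, z] in m, in world coordinates, good to about 4 mm: the middle of the surface that is visible of it).
The state is a dict: "time_s": time; "joint_positions": joint angles; "qvel": joint speeds; "effort": joint torques, N m; "position": TCP position; "tcp_rot": TCP orientation; "ft_force": force on the tool from outside, world axes, zero at the start; "moment": the same for the moment, N m; "opening": opening from 0.0 (shut) to 1.0 (fully open); "grip_force": force on a finger pad.
Only numpy, scipy, OpenCV 4.12 (cv2) and the standard library are available. Lean on these libraries where they do the work, as an engineer would, in place of code of your own. Each camera call takes 0.05 s, during which the arm holds its last target. There are 200 camera calls.

## Working session

There is one attempt and no reset: what is moved stays moved. The work goes in short steps, Python scripts to look and compute and a shell command to move; the robot and the scene stay as the last step left them, time stands still between calls to the robot, and variables do not carry over. Pictures are saved under pics/ and viewed, at most 10 in all, crops included, and the job is handed in when it is done.

```bash
mkdir -p pics
cat > h.py <<'E'
import numpy as np, cv2
from workcell import bot, imaging
def snap(cam,name=None):
    p,d=imaging.snapshot(cam)
    if name: cv2.imwrite(f'pics/{name}.png',cv2.cvtColor(p,cv2.COLOR_RGB2BGR))
    return p,d
def world(cam,u,v,z):
    c=imaging.camera_params(cam); f=210/np.tan(np.radians(c['fovy'])/2)
    pc=np.array([(u-c['cx'])/f*z,-(v-c['cy'])/f*z,-z])
    return np.array(c['position'])+np.array(c['rotation'])@pc
def pix(cam,X):
    c=imaging.camera_params(cam); f=210/np.tan(np.radians(c['fovy'])/2)
    p=np.array(c['rotation']).T@(np.array(X)-np.array(c['position']))
    return np.array([c['cx']+f*p[0]/-p[2], c['cy']-f*p[1]/-p[2]])
E
python3 - <<'E'
from h import *
np.set_printoptions(precision=3,suppress=True)
for c in('side','top'):
    print(c,imaging.camera_params(c)); snap(c,c+'0')
    for q in('stop_foot','stop_knob','clamp_peg','clamp_pivot','tray_handle','red_jar_lid','red_jar_mid','white_jar_mid','green_jar_mid'):
        print(q,[(np.round(r['xyz'],3).tolist(),round(r['score'],2),pix(c,r['xyz']).round().tolist()) for r in imaging.search_frame(c,q)][:3])
print(bot.read_state())
E
```

```text
side {'fovy': 53.27872974109275, 'cx': 276.8468355434788, 'cy': 210.38013306290642, 'position': array([ 0.583, -1.031,  0.996]), 'rotation': array([[ 0.999,  0.034, -0.026],
       [-0.042,  0.626, -0.779],
       [-0.01 ,  0.779,  0.627]])}
stop_foot [([0.555, 0.145, 0.25], 0.62, [256.0, 164.0])]
stop_knob []
clamp_peg [([0.52, 0.202, 0.215], 0.45, [246.0, 164.0])]
clamp_pivot [([0.557, 0.197, 0.19], 0.83, [257.0, 170.0]), ([0.415, -0.011, 0.075], 0.17, [215.0, 236.0])]
tray_handle [([0.537, 0.002, 0.024], 0.93, [253.0, 244.0])]
red_jar_lid [([0.524, 0.205, 0.217], 0.58, [247.0, 163.0]), ([0.554, 0.145, 0.251], 0.45, [255.0, 164.0])]
red_jar_mid [([0.552, 0.143, 0.25], 0.72, [255.0, 164.0]), ([0.611, 0.093, 0.089], 0.68, [274.0, 211.0]), ([0.446, -0.453, 0.03], 0.42, [217.0, 368.0])]
white_jar_mid [([0.641, -0.045, 0.094], 0.95, [285.0, 237.0]), ([0.825, -0.034, 0.066], 0.93, [341.0, 239.0]), ([0.556, 0.196, 0.192], 0.47, [257.0, 170.0])]
green_jar_mid [([0.516, -0.107, 0.083], 0.61, [245.0, 254.0]), ([0.494, -0.27, 0.062], 0.6, [237.0, 301.0])]
top {'fovy': 49.72439754256993, 'cx':
[... 988 characters left out ...]
[295.0, 161.0]), ([0.451, -0.468, 0.005], 0.25, [418.0, 268.0])]
green_jar_mid [([0.494, -0.247, 0.081], 0.79, [361.0, 255.0]), ([0.514, -0.092, 0.109], 0.76, [317.0, 249.0])]
{'time_s': 1.0, 'joint_positions': array([-1.345,  0.116,  1.442, -0.   ,  1.584, -0.038]), 'qvel': array([-0.001,  0.   , -0.002,  0.   ,  0.001, -0.   ]), 'effort': array([  0.003, -73.173, -63.266,   0.   ,   0.   ,  -0.   ]), 'position': array([ 0.176, -0.652,  0.245]), 'tcp_rot': array([[ 0.965,  0.261, -0.   ],
       [ 0.261, -0.965,  0.   ],
       [-0.   , -0.   , -1.   ]]), 'ft_force': array([-0.472,  0.03 , -0.57 ]), 'moment': array([-0.008,  0.037,  0.051]), 'grip_force': 0.0, 'opening': 1.0041258100703392}
```

```bash
ls; ls pics
```

```text
h.py
pics
side0.png
top0.png
```

Run:
```python
import cv2
a=cv2.imread('pics/top0.png')[150:320,190:400]
cv2.imwrite('pics/topc.png',cv2.resize(a,(740,600),interpolation=cv2.INTER_CUBIC))
```

```text
(no output)
```

View pics/top0.png

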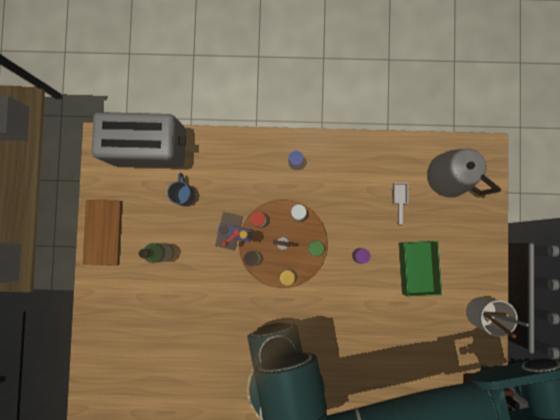

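View pics/topc.png

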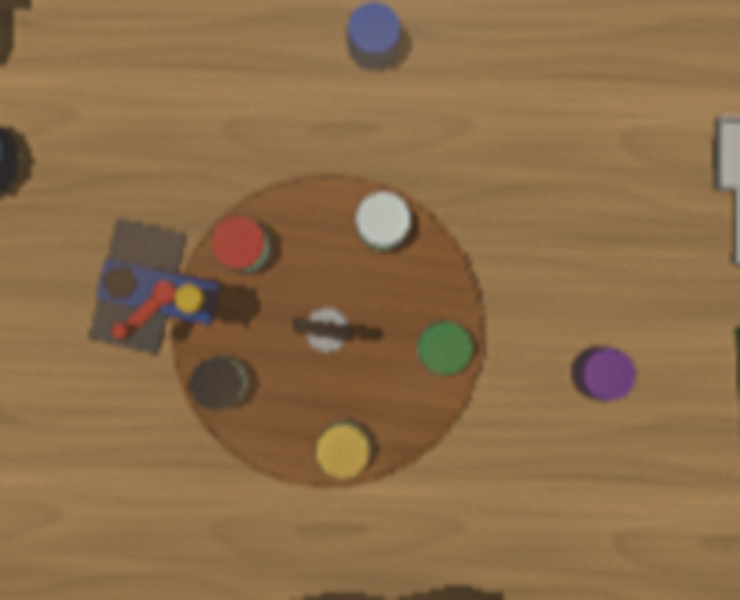

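View pics/side0.png

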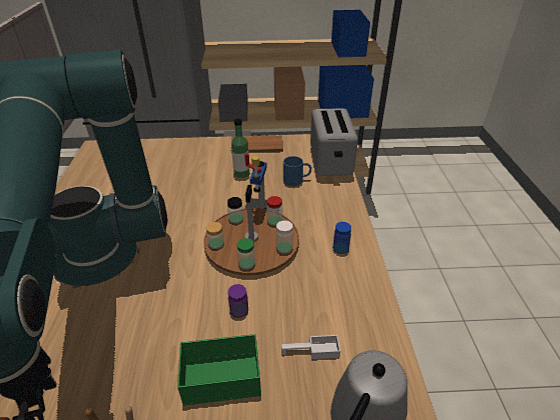

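Top picture: the red lid is at (258,219). The only other red thing is the clamp lever at about (235,235). Blue and purple look-alikes stand off the tray at (296,159) and (362,256). The knob is at (243,235) and the handle bar is around (286,243), nearly along the image's horizontal. The red lid on the tray is the jar I want. Next I measure the geometry.

```bash
cat >> h.py <<'E'
def atz(cam,u,v,h):
    a=world(cam,u,v,0.0); b=world(cam,u,v,1.0); t=(h-a[2])/(b[2]-a[2]); return a+t*(b-a)
def blob(p,lo,hi,roi):
    x0,y0,x1,y1=roi; hsv=cv2.cvtColor(p,cv2.COLOR_RGB2HSV)
    m=np.zeros(hsv.shape[:2],np.uint8); m[y0:y1,x0:x1]=cv2.inRange(hsv,np.array(lo),np.array(hi))[y0:y1,x0:x1]
    n,l,s,c=cv2.connectedComponentsWithStats(m); 
    if n<2: return None
    i=1+np.argmax(s[1:,4]); return c[i],s[i,4],l==i
E
python3 - <<'E'
from h import *
from scipy.optimize import least_squares
np.set_printoptions(precision=4,suppress=True)
p,d=snap('top')
L={}
for n,lo,hi,roi,h in[('red',(0,150,90),(8,255,255),(248,208,270,232),.117),
 ('white',(0,0,150),(180,60,255),(288,202,310,224),.123),('green',(45,100,50),(80,255,255),(306,238,328,260),.111),
 ('brass',(20,120,120),(32,255,255),(276,266,300,290),.099),('knob',(20,130,110),(32,255,255),(234,226,252,244),.274)]:
    c,a,m=blob(p,lo,hi,roi); X=atz('top',*c,h); L[n]=X
    print(n,c,a,X, 'depth pt',world('top',*c,float(np.median(d[m][d[m]>0]))))
# handle: depth points in z .2-.24 near axis
vv,uu=np.mgrid[225:262,268:304]; P=np.array([world('top',u,v,float(d[v,u])) for u,v in zip(uu.ravel(),vv.ravel())])
H=P[(P[:,2]>.215)&(P[:,2]<.245)]; 
(c,sz,an)=cv2.minAreaRect(H[:,:2].astype(np.float32)*1000); print('handle',len(H),H.mean(0),c,sz,an)
w,V=np.linalg.eigh(np.cov(H[:,:2].T)); print('axis ang',np.degrees(np.arctan2(V[1,1],V[0,1]))%180)
J=np.array([L[k][:2] for k in('red','white','green','brass')])
r=least_squares(lambda q:np.hypot(*(J-q[:2]).T)-.12,[.53,.03]).x
print('ring c',r,np.hypot(*(J-r).T)); 
for k in L: dd=L[k][:2]-r; print(k,np.hypot(*dd),np.degrees(np.arctan2(*dd[::-1])))
for roi in [(218,226,234,246)]:
    hsv=cv2.cvtColor(p,cv2.COLOR_RGB2HSV); m=cv2.inRange(hsv,np.array((0,150,90)),np.array((8,255,255)))
    vs,us=np.nonzero(m[222:250,215:245]); vs+=222; us+=215
    Q=np.array([atz('top',u,v,.250) for u,v in zip(us,vs)]); D=d[vs,us]
    Z=np.array([world('top',u,v,float(z)) for u,v,z in zip(us,vs,D)]); print(len(Z)); print(Z[Z[:,2]>.235].mean(0),(Z[:,2]>.235).sum()); print(Z[np.argsort(Z[:,1])][::6])
E
```

```text
red [256.8121 218.0303] 165 [0.613  0.1193 0.117 ] depth pt [0.613  0.1192 0.1173]
white [298.1839 211.3046] 174 [ 0.64  -0.023  0.123] depth pt [ 0.64   -0.023   0.1233]
green [316.1806 248.1548] 155 [ 0.5151 -0.0889  0.111 ] depth pt [ 0.5151 -0.0889  0.1114]
brass [286.8362 277.2316] 177 [0.4113 0.0096 0.099 ] depth pt [0.4114 0.0096 0.0995]
knob [243.1333 234.0667] 45 [0.553  0.1471 0.274 ] depth pt [0.553  0.1473 0.2722]
handle 74 [0.5284 0.0298 0.2323] (528.3878784179688, 29.837711334228516) (52.4294319152832, 13.674790382385254) 82.23798370361328
axis ang 81.97302587805797
ring c [0.5312 0.0301] [0.121  0.121  0.12   0.1216]
red 0.1210169683800165 47.493909830773845
white 0.12102699900212267 -26.02214066189333
green 0.12002522908181634 -97.71366208089547
brass 0.12162985599947884 -170.316513825266
knob 0.1190922222606152 79.45252124795962
70
[0.5226 0.2106 0.2517] 14
[[0.5539 0.17   0.2181]
 [0.5571 0.1741 0.2118]
 [0.5571 0.1778 0.2089]
 [0.5505 0.1809 0.2077]
 [0.56   0.1836 0.2147]
 [0.5406 0.1878 0.2027]
 [0.5435 0.1924 0.2169]
 [0.537  0.1961 0.2119]
 [0.5402 0.2001 0.2077]
 [0.5236 0.2059 0.2517]
 [0.5302 0.2088 0.2122]
 [0.5266 0.2127 0.2494]]
```

```bash
python3 -m jog '[[[0,0,-0.058],[0,0,0],1],[[0,0,-0.058],[0,0,0],1],[[0.04,-0.0435,0],[0,0,0],1],[[0.04,-0.0435,0],[0,0,0],1],[[0.04,-0.0435,0],[0,0,0],1],[[0.04,-0.0435,0],[0,0,0],1],[[0.04,-0.0435,0],[0,0,0],1],[[0.04,-0.0435,0],[0,0,0],1],[[0.04,-0.0435,0],[0,0,0],1],[[0.04,-0.0435,0],[0,0,0],1],[[0.04,-0.0435,0],[0,0,0],1],[[0.04,-0.0435,0],[0,0,0],1]]' 40
python3 -m jog '[[[0.04,-0.0435,0],[0,0,0],1],[[0.04,-0.0435,0],[0,0,0],1],[[0.04,-0.0435,0],[0,0,0],1],[[0,0,0],[0,0,-9.6],0.6],[[0,0,0],[0,0,-9.6],0.6],[[0,0,0],[0,0,-9.6],0.6],[[0,0,0],[0,0,-9.6],0.6],[[0,0,0],[0,0,-9.6],0.6],[[0,0,0],[0,0,-9.6],0.6],[[0,0,0],[0,0,-9.4],0.6],[[0,0,0],[0,0,0],0.6]]'
```

```text
time_s: 2.55
position: [0.4491, -0.1255, 0.3617]
tcp_rot: [[0.965, 0.261, 0.001], [0.261, -0.965, -0.0], [0.001, 0.001, -1.0]]
ft_force: [1.0, -0.8, 1.0]
opening: 1.004
grip_force: 0.0
time_s: 3.92
position: [0.5305, 0.0299, 0.3614]
tcp_rot: [[0.138, 0.99, 0.0], [0.99, -0.138, 0.0], [0.0, 0.0, -1.0]]
ft_force: [-0.0, -0.4, 0.3]
opening: 0.598
grip_force: 0.0
```

```bash
python3 -m jog '[[[0,0,0.047],[0,0,0],0.6],[[0,0,0.047],[0,0,0],0.6],[[0,0,0.03],[0,0,0],0.6],[[0,0,0.017],[0,0,0],0.6],[[0,0,0],[0,0,0],0.6],[[0,0,0],[0,0,0],0],[[0,0,0],[0,0,0],0],[[0,0,0],[0,0,0],0],[[0,0,0],[0,0,0],0],[[0,0,0],[0,0,0],0],[[0,0,0],[0,0,0],0]]' 40
```

```text
time_s: 5.3
position: [0.5289, 0.0302, 0.2219]
tcp_rot: [[0.137, 0.991, -0.003], [0.991, -0.137, 0.001], [0.0, -0.003, -1.0]]
ft_force: [-27.3, 2.2, 14.0]
opening: 0.158
grip_force: 43.1
```

```bash
python3 -m jog '[[[0,-0.0016,0],[0,0,-1],0],[[0,0,0],[0,0,-2],0],[[0,0,0],[0,0,-3],0],[[0,0,0],[0,0,-4],0],[[0,0,0],[0,0,-4],0],[[0,0,0],[0,0,-4],0],[[0,0,0],[0,0,-4],0],[[0,0,0],[0,0,-4],0],[[0,0,0],[0,0,-3],0],[[0,0,0],[0,0,-2],0],[[0,0,0],[0,0,-1],0],[[0,0,0],[0,0,0],0]]'
cat > m.py <<'E'
from h import *
np.set_printoptions(precision=4,suppress=True)
def meas(save=None):
    p,d=snap('top',save)
    C=np.array([.529,.030])
    for n,lo,hi,roi,h in[('red',(0,140,80),(8,255,255),(240,214,272,254),.117),
     ('white',(0,0,150),(180,60,255),(260,200,310,224),.123),('green',(45,100,50),(80,255,255),(300,200,335,260),.111),
     ('brass',(20,120,120),(32,255,255),(276,256,328,290),.099),('knob',(20,130,110),(32,255,255),(234,226,252,244),.274)]:
        b=blob(p,lo,hi,roi)
        if b is None: print(n,'none'); continue
        c,a,m=b; X=atz('top',*c,h); dd=X[:2]-C
        print(n,c,a,X,np.hypot(*dd),np.degrees(np.arctan2(*dd[::-1])))
if __name__=='__main__':
    import sys; meas(sys.argv[1] if len(sys.argv)>1 else None)
E
python3 m.py t1
```

```text
time_s: 6.8
position: [0.5284, 0.0302, 0.2219]
tcp_rot: [[-0.409, 0.913, -0.001], [0.913, 0.409, 0.0], [0.0, -0.0, -1.0]]
ft_force: [-13.3, 0.5, 10.2]
opening: 0.154
grip_force: 42.6
red [248.5 228. ] 2 [0.5777 0.1469 0.117 ] 0.12657736325018526 67.39492222059005
white [279.1965 207.5318] 173 [0.6511 0.0428 0.123 ] 0.1227890435570995 5.965451795862473
green [313.7857 229.0909] 154 [ 0.5807 -0.0789  0.111 ] 0.12052842247174426 -64.59856432580878
brass [306.4699 270.0241] 83 [ 0.4383 -0.0578  0.099 ] 0.12624975505934843 -135.93839666298598
knob [243.1333 234.0667] 45 [0.553  0.1471 0.274 ] 0.1195717812169037 78.41502562682864
```

View pics/t1.png

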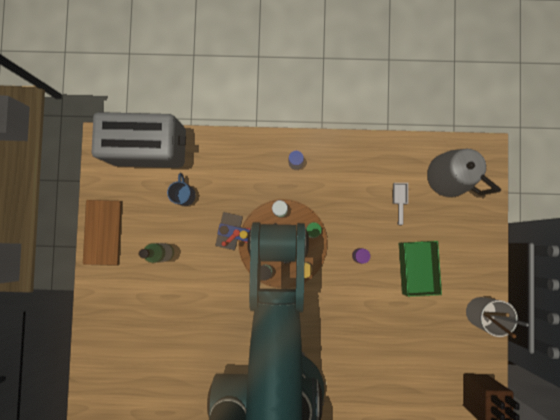

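The white and green lids have turned about 31.8°, against the 31.7° needed. The arm hides the red lid in this view, so I'll release, lift and verify.

```bash
python3 -m jog '[[[0,-0.001,0],[0,0,0],0],[[0,0,0],[0,0,0],0.4],[[0,0,0],[0,0,0],0.5],[[0,0,0],[0,0,0],0.5],[[0,0,-0.03],[0,0,0],0.5],[[0,0,-0.06],[0,0,0],0.5],[[0,0,-0.05],[0,0,0],0.5],[[-0.025,-0.055,0],[0,0,0],0.3],[[-0.025,-0.055,0],[0,0,0],0],[[0,0,0],[0,0,0],0],[[0,0,0],[0,0,0],0]]'
python3 m.py
python3 - <<'E'
from h import *
p,d=snap('side'); a=p[140:270,190:310]; cv2.imwrite('pics/s1.png',cv2.cvtColor(cv2.resize(a,(554,600),interpolation=cv2.INTER_CUBIC),cv2.COLOR_RGB2BGR))
b=blob(p,(0,140,80),(8,255,255),(240,175,290,230))
print(b and (b[0],b[1],atz('side',*b[0],.112)))
print(imaging.search_frame('side','red_jar_lid'))
print(bot.read_state()['position'],bot.read_state()['ft_force'])
E
```

```text
time_s: 8.22
position: [0.4482, -0.0609, 0.3604]
tcp_rot: [[-0.408, 0.913, 0.0], [0.913, 0.408, 0.0], [-0.0, 0.0, -1.0]]
ft_force: [0.0, -0.2, -0.2]
opening: 0.002
grip_force: 0.0
red [252.75 236.25] 16 [0.5496 0.1312 0.117 ] 0.10326360828122509 78.4881237450922
white [279.1886 207.4457] 175 [0.6514 0.0428 0.123 ] 0.12308803255097328 5.968042236929201
green [313.8364 229.503 ] 165 [ 0.5793 -0.0791  0.111 ] 0.12011886387474172 -65.25468695588847
brass none
knob [243.1333 234.0667] 45 [0.553  0.1471 0.274 ] 0.1195717812169037 78.41502562682864
(array([263.6, 196. ]), np.int32(5), array([0.5766952 , 0.15145548, 0.112     ]))
[{'xyz': [0.5565, 0.1243, 0.0846], 'score': 0.82}, {'xyz': [0.562, 0.1872, 0.1946], 'score': 0.72}]
[ 0.44860926 -0.0602764   0.36002564] [-0.47842645  0.89323201  0.61785402]
```

View pics/s1.png

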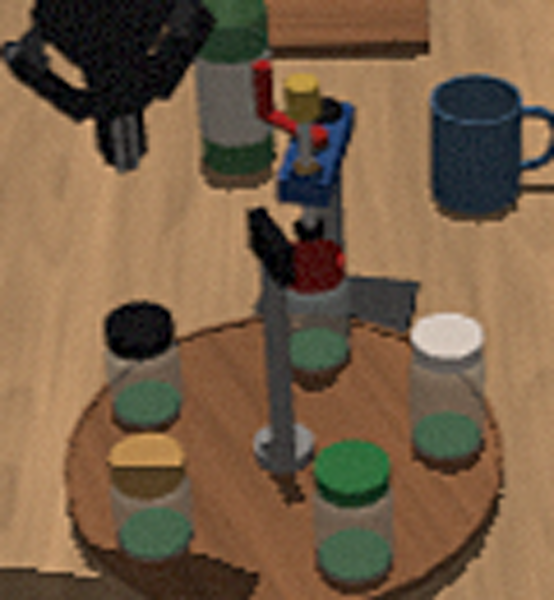

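```bash
python3 -m jog '[[[0.0367,0.0451,0],[0,0,0],0],[[0.0367,0.0451,0],[0,0,0],0],[[0.0367,0.0451,0],[0,0,0],0],[[0.0367,0.0451,0],[0,0,0],0],[[0,0,0.03],[0,0,0],0],[[0,0,0.025],[0,0,0],0],[[0,0,0.008],[0,0,0],0],[[0,0,0],[0,0,0],0]]'
python3 - <<'E'
from h import *
np.set_printoptions(precision=4,suppress=True)
p,d=snap('side')
for lo,hi,roi in[((0,120,40),(10,255,255),(245,185,275,212)),((170,120,40),(180,255,255),(245,185,275,212))]:
    b=blob(p,lo,hi,roi); 
    if b: print(b[0],b[1],np.where(b[2])[1].min(),np.where(b[2])[1].max())
for w in(-.026,0,.026): print(pix('side',[.553+w,.147,.109]))
a=p[120:250,200:320]; cv2.imwrite('pics/s2.png',cv2.cvtColor(cv2.resize(a,(554,600),interpolation=cv2.INTER_CUBIC),cv2.COLOR_RGB2BGR))
E
```

```text
time_s: 9.38
position: [0.5528, 0.1472, 0.2974]
tcp_rot: [[-0.409, 0.913, -0.0], [0.913, 0.409, -0.0], [0.0, -0.0, -1.0]]
ft_force: [-0.4, -0.1, 0.4]
opening: -0.001
grip_force: 0.0
[258.2821 197.141 ] 78 252 264
[261.1111 196.6667] 18 259 263
[249.5116 197.9059]
[256.9101 197.6628]
[264.3017 197.4199]
```

View pics/s2.png

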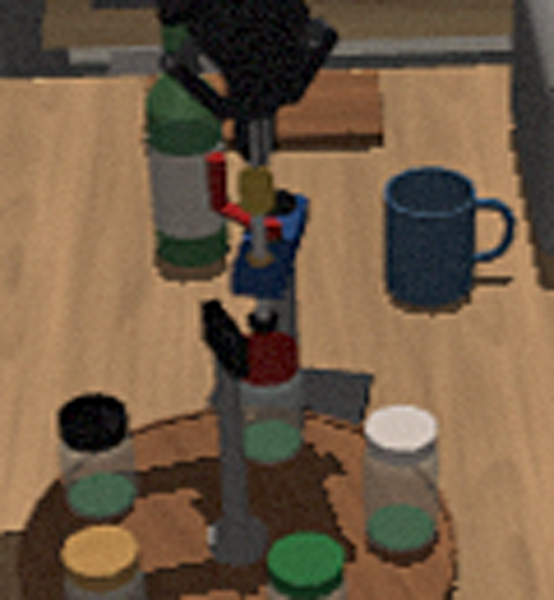

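The fingers are right above the knob. The lid's right edge at pixel 264.5 matches the predicted 264.3, so the jar is central under the foot. Pushing down now.

```bash
python3 -m jog '[[[0,0,0.003],[0,0,0],0],[[0,0,0.003],[0,0,0],0],[[0,0,0.003],[0,0,0],0],[[0,0,0.003],[0,0,0],0],[[0,0,0.003],[0,0,0],0],[[0,0,0.003],[0,0,0],0],[[0,0,0.003],[0,0,0],0],[[0,0,0.003],[0,0,0],0],[[0,0,0.002],[0,0,0],0],[[0,0,0],[0,0,0],0]]'
```

```text
time_s: 10.68
position: [0.5527, 0.1468, 0.2711]
tcp_rot: [[-0.409, 0.913, -0.0], [0.913, 0.409, 0.0], [0.0, -0.0, -1.0]]
ft_force: [0.4, 0.6, -0.4]
opening: 0.0
grip_force: 0.0
```

```bash
python3 -m jog '[[[0,0,0.001],[0,0,0],0],[[0,0,0.001],[0,0,0],0]]' | egrep 'pos|force'
python3 - <<'E'
from h import *
p,d=snap('side')
b=blob(p,(18,120,50),(34,255,255),(245,145,270,180)); m=b[2]
v,u=np.nonzero(m); P=np.array([world('side',a,c,float(d[c,a])) for a,c in zip(u,v)])
print(b[0],b[1],P.mean(0),P[:,2].min(),P[:,2].max())
E
```

```text
position: [0.5528, 0.1468, 0.2694]
ft_force: [-0.7, 0.3, 2.1]
grip_force: 0.7
[255.48076923 166.30769231] 52 [0.55354678 0.14388075 0.24148997] 0.2021814268065436 0.2561447732837451
```

```bash
python3 -m jog '[[[0,0,0.001],[0,0,0],0],[[0,0,0.001],[0,0,0],0],[[0,0,0.0005],[0,0,0],0],[[0,0,0.0005],[0,0,0],0]]' | egrep 'pos|force'
python3 -m jog '[[[0,0,0.0005],[0,0,0],0],[[0,0,0.0005],[0,0,0],0]]' | egrep 'pos|force'
python3 -m jog '[[[0,0,0.0005],[0,0,0],0]]' | egrep 'pos|ft'
```

```text
position: [0.5528, 0.1468, 0.2663]
ft_force: [-0.6, 0.9, 1.3]
grip_force: 0.7
position: [0.5528, 0.1468, 0.2653]
ft_force: [-0.5, 1.1, 0.9]
grip_force: 0.7
position: [0.5528, 0.1468, 0.2648]
ft_force: [0.2, 0.7, 0.5]
```

```bash
for i in 1; do python3 -m jog '[[[0,0,0.0004],[0,0,0],0]]' | egrep 'pos|ft'
python3 -m jog '[[[0,0,0.0004],[0,0,0],0]]' | egrep 'pos|ft'
python3 -m jog '[[[0,0,0.0004],[0,0,0],0]]' | egrep 'pos|ft'; done
```

```text
position: [0.5528, 0.1468, 0.2644]
ft_force: [-0.1, 0.9, 1.4]
position: [0.5528, 0.1468, 0.264]
ft_force: [-0.6, 1.1, 4.0]
position: [0.5528, 0.1468, 0.264]
ft_force: [-1.7, -0.5, 6.7]
```

Contact came at TCP z 0.264, as predicted, and the force is rising. One more small press, then retract and go behind the peg.

```bash
python3 -m jog '[[[0,0,0.0003],[0,0,0],0],[[0,0,0],[0,0,0],0]]' | egrep 'pos|ft'
python3 -m jog '[[[0,0,-0.01],[0,0,0],0],[[0,0,-0.066],[0,0,0],0]]'
python3 -m jog '[[[0,0,-0.01],[0,0,0],0],[[0,0,-0.033],[0,0,0],0],[[0,0,-0.033],[0,0,0],0],[[0.0407,0.0123,0],[0,0,0],0],[[0.0407,0.0123,0],[0,0,0],0],[[0,0,0],[0,0,9.6],0],[[0,0,0],[0,0,9.6],0],[[0,0,0],[0,0,9.6],0],[[0,0,0],[0,0,9.6],0],[[0,0,0],[0,0,9.6],0],[[0,0,0],[0,0,9.6],0],[[0,0,0],[0,0,9.8],0]]'
python3 -m jog '[[[0,0,0],[0,0,0],0]]' | egrep 'pos|rot'
python3 - <<'E'
from h import *
np.set_printoptions(precision=4,suppress=True)
p,d=snap('side')
b=blob(p,(18,120,50),(34,255,255),(245,145,270,190)); print(b[0],b[1])
b=blob(p,(0,120,60),(10,255,255),(225,145,256,190))
if b:
  v,u=np.nonzero(b[2]); P=np.array([world('side',a,c,float(d[c,a])) for a,c in zip(u,v)]); print(len(P)); Q=P[P[:,2]>.222]; print(Q.mean(0),Q.max(0),len(Q))
print(pix('side',[.5226,.2106,.236]), bot.read_state()['joint_positions'])
E
```

```text
position: [0.5528, 0.1468, 0.264]
ft_force: [-2.4, 0.9, 5.5]
time_s: 13.98
position: [0.542, 0.2311, 0.3396]
tcp_rot: [[0.69, 0.724, 0.0], [0.724, -0.69, -0.0], [-0.0, 0.0, -1.0]]
ft_force: [-0.1, 0.3, 0.6]
opening: -0.0
grip_force: 0.0
position: [0.542, 0.2311, 0.3396]
tcp_rot: [[0.685, 0.729, 0.0], [0.729, -0.685, -0.0], [0.0, 0.0, -1.0]]
[255.2609 166.4493] 69
14
[0.5211 0.2032 0.2241] [0.5236 0.2059 0.2254] 4
[246.535  157.3894] [ 0.3598 -0.0799  1.4891 -0.0001  1.7322  1.1115]out of range: row 2 has -0.066, outside -0.0625 to 0.0625
```

```bash
python3 -m jog '[[[0,0,0.04],[0,0,0],0],[[0,0,0.03],[0,0,0],0],[[0,0,0.0275],[0,0,0],0],[[0,0,0],[0,0,0],0]]' | egrep 'pos|ft'
python3 -m jog '[[[-0.004,0,0],[0,0,0],0],[[-0.0055,0,0],[0,0,0],0],[[-0.00714,-0.00209,0],[0,0,-8],0],[[-0.00714,-0.00209,0],[0,0,-8],0],[[0,0,0],[0,0,0],0]]' | egrep 'pos|ft|rot'
python3 - <<'E'
from h import *
p,d=snap('top','t3')
a=p[190:275,200:300]; cv2.imwrite('pics/t3c.png',cv2.cvtColor(cv2.resize(a,(700,595),interpolation=cv2.INTER_CUBIC),cv2.COLOR_RGB2BGR))
p,d=snap('side'); a=p[120:250,200:320]; cv2.imwrite('pics/s3c.png',cv2.cvtColor(cv2.resize(a,(554,600),interpolation=cv2.INTER_CUBIC),cv2.COLOR_RGB2BGR))
E
```

```text
position: [0.5414, 0.2309, 0.2401]
ft_force: [-0.4, 0.6, 0.2]
position: [0.5231, 0.2156, 0.2429]
tcp_rot: [[0.459, 0.889, 0.001], [0.889, -0.459, 0.0], [0.001, 0.001, -1.0]]
ft_force: [-0.5, 0.2, -0.5]
```

View pics/s3c.png

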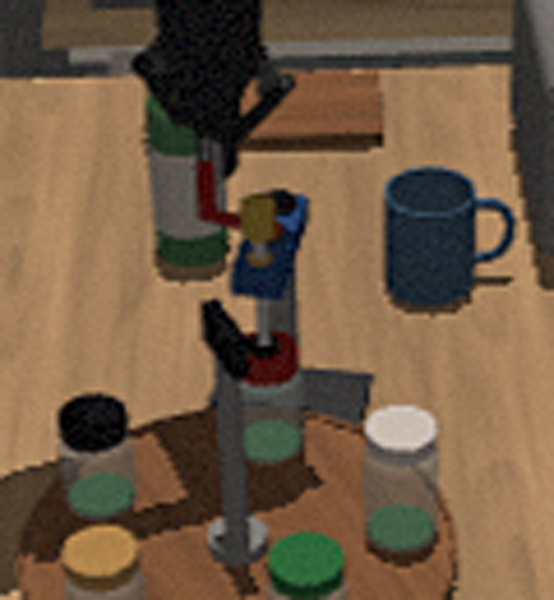

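The foot rests in the middle of the red lid at crop (263,345). The peg, at crop (205,185), has started to swing with the fingers behind it, so I continue the arc.

```bash
python3 -m jog '[[[-0.00714,-0.00209,0],[0,0,-8],0],[[-0.00714,-0.00209,0],[0,0,-8],0],[[-0.00714,-0.00209,0],[0,0,-8],0],[[-0.00714,-0.00209,0],[0,0,-8],0],[[-0.00714,-0.00209,0],[0,0,-8],0],[[-0.00714,-0.00209,0],[0,0,-8],0],[[0,0,0],[0,0,0],0]]' | egrep 'pos|ft|rot'
python3 - <<'E'
from h import *
np.set_printoptions(precision=4,suppress=True)
p,d=snap('side')
for lo,hi in(((0,120,50),(10,255,255)),((170,120,50),(180,255,255))):
  b=blob(p,lo,hi,(225,145,262,180))
  if b:
    v,u=np.nonzero(b[2]); P=np.array([world('side',a,c,float(d[c,a])) for a,c in zip(u,v)]); Q=P[P[:,2]>.222]; print(len(P),len(Q),Q.mean(0) if len(Q) else P.mean(0))
E
```

```text
position: [0.506, 0.1759, 0.242]
tcp_rot: [[-0.351, 0.936, 0.0], [0.936, 0.351, 0.0], [-0.0, 0.0, -1.0]]
ft_force: [0.1, -0.1, -0.0]
34 25 [0.513  0.1548 0.2381]
12 7 [ 0.523  -0.0169  0.3398]
```

```bash
python3 -m jog '[[[-0.00533,-0.00166,0],[0,0,-6],0],[[-0.00175,-0.00062,0],[0,0,-2],0],[[0,0,0],[0,0,0],0]]' | egrep 'pos|ft'
python3 -m jog '[[[-0.00175,-0.00062,0],[0,0,-2],0],[[0,0,0],[0,0,0],0]]' | egrep 'pos|ft'
```

```text
position: [0.5065, 0.1691, 0.2419]
ft_force: [-0.5, 2.8, -0.0]
position: [0.5063, 0.1683, 0.2419]
ft_force: [-4.6, 12.5, 0.9]
```

The end stop is felt at about 13 N. Backing off, lifting clear and checking.

```bash
python3 -m jog '[[[0.015,0,0],[0,0,0],0],[[0,0,-0.05],[0,0,0],0],[[0,0,-0.05],[0,0,0],0],[[-0.06,0,0],[0,0,0],0],[[-0.06,0,0],[0,0,0],0],[[0,0,0],[0,0,0],0],[[0,0,0],[0,0,0],0]]' | egrep 'time|pos|ft'
python3 - <<'E'
from h import *
np.set_printoptions(precision=4,suppress=True)
p,d=snap('side'); a=p[120:250,200:320]; cv2.imwrite('pics/s4c.png',cv2.cvtColor(cv2.resize(a,(554,600),interpolation=cv2.INTER_CUBIC),cv2.COLOR_RGB2BGR))
b=blob(p,(0,120,50),(10,255,255),(225,145,262,180))
v,u=np.nonzero(b[2]); P=np.array([world('side',a,c,float(d[c,a])) for a,c in zip(u,v)]); Q=P[P[:,2]>.222]; print(len(Q),Q.mean(0))
E
```

```text
time_s: 17.8
position: [0.5602, 0.077, 0.3417]
ft_force: [-0.3, 0.9, -0.1]
25 [0.5175 0.1493 0.239 ]
```

View pics/s4c.png

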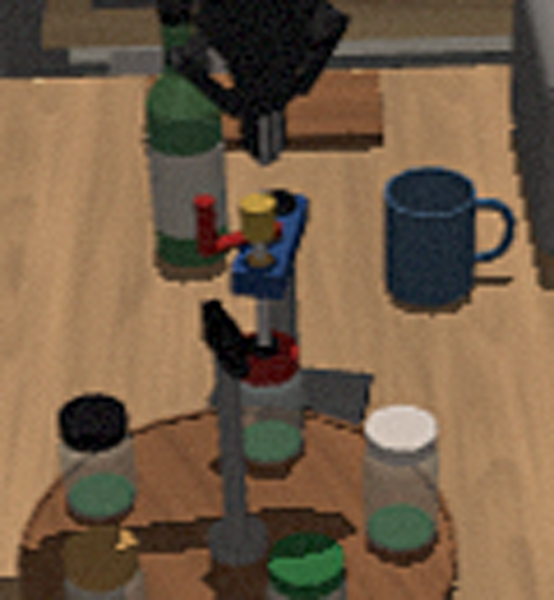

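The lever is home: the peg is about 38 mm from the knob at crop (205,225). The foot rests centrally on the red lid at (263,345), every jar stands upright, and the gripper is clear.

```bash
python3 -c "
from workcell import bot
print(bot.hand_in())"
```

```text
the job is handed in; nothing more can be done
None
```

The job is handed in, with no verdict returned: in the last image the red-lidded jar stands centrally under the stop with the foot resting on its lid, the clamp lever is against its end stop, and all the jars are upright.

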